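# Load the dry block heater

## Task

The cells are to be passaged, so warm everything first: put each of the four vessels that stand in front of the water bath into the dry block heater, in the block made for it. The laboratory bottle, the glass beaker and the dropper bottle each stand upright, fully down in the round well bored to their size, not in one that is too wide, and the culture flask lies flat on the floor of the shallow rectangular pocket. Leave the tally counter and the felt marker that lie among the vessels where they are.

Things in the scene. Friction and masses are not known exactly. Their poses are not given: they have to be found in the camera images.
- bottle_mid (a point): Laboratory bottle, clear with a white label and colourless contents, blue screw cap; standing. Round body 56 mm across up to about 70 mm, then a shoulder and a cap 40 mm across; 104 mm tall, about 0.22 kg. This point is on its axis half-way up, 52 mm above its underside; z up. Hold the body some 10 mm higher, so that the cap stays clear of the gripper.
- dropper_mid (a point): Small white dropper bottle with a yellow pointed cap, standing. Round body 27 mm across up to about 50 mm, then a nozzle and cap 17 mm across; 85 mm tall, about 0.03 kg. This point is on its axis half-way up, 42 mm above its underside; z up its axis. Any like it at the far left end of the bench does not belong.
- beaker_mid (a point): Small empty clear glass beaker, standing, open at the top; about 44 mm across (48 mm over lip and spout), 58 mm tall, about 0.04 kg. This point is on its axis half-way up, 29 mm above its underside; z up. Its well is 16 mm deep and narrow, so hold it by its upper half.
- flask_mid (a point): Cell culture flask lying flat, clear with pink contents and an orange cap; 100 mm long (85 mm body, then neck and cap) x 51 mm wide x 22 mm high, about 0.07 kg. This point is at its centre, 11 mm above its underside; x along its length towards the cap, z up.
- well_bottle (a point): Fixed grey aluminium block, 120 x 101 mm from above, one of four in the 2 x 2 bay of the white dry block heater (in any of the four places); top face 68 mm above the worktop. This one has the widest round well: 65 mm across, 26 mm deep, for the bottle (the bottle's half-way point is then 26 mm above this point). Point: centre of the mouth, level with the block's top face; x along the 120 mm side, z up.
- well_beaker (a point): Fixed grey aluminium block, 120 x 101 mm from above, one of four in the 2 x 2 bay of the white dry block heater (in any of the four places); top face 68 mm above the worktop. This one has the middle-sized round well: 53 mm across, 16 mm deep, for the glass beaker (its half-way point is then 13 mm above this point). Point: centre of the mouth, level with the block's top face; x along the 120 mm side, z up.
- well_dropper (a point): Fixed grey aluminium block, 120 x 101 mm from above, one of four in the 2 x 2 bay of the white dry block heater (in any of the four places); top face 68 mm above the worktop. This one has the narrow round well: 35 mm across, 18 mm deep, for the dropper bottle (its half-way point is then 24 mm above this point). Point: centre of the mouth, level with the block's top face; x along the 120 mm side, z up.
- well_flask (a point): Fixed grey aluminium block, 120 x 101 mm from above, one of four in the 2 x 2 bay of the white dry block heater (in any of the four places); top face 68 mm above the worktop. This one has a shallow rectangular pocket, 109 x 61 mm and 4 mm deep with a flat floor, for the flask, its cap towards either end (its centre is then 7 mm above this point). Point: centre of the mouth, level with the block's top face; x along the 120 mm side, z up.
- counter_mid (a point): Bystander: small white and black hand tally counter, 34 x 47 mm and 49 mm tall, standing among the vessels. This point is near its middle, 22 mm above the worktop.
- pen_mid (a point): Bystander: white felt marker with a black cap, 136 mm long, 12 mm thick, lying among the vessels roughly along world y. This point is at its middle, 6 mm above the worktop; its length is its y axis.
Things that resemble listed ones, but are neither listed nor needed, are in the scene too. There is more than one size of the part that bears flask_mid; the job needs the larger.

How it is judged:
By the outcome, as a careful person would: the job done as asked, in the order asked, and still so for the second after the job is handed in, with the robot touching nothing.
It also fails if it takes over 115 s, if anything falls off the work surface, if the arm or the gripper's body presses on something with over 40 N, if the wrist force passes 120 N, or if a joint passes its speed limit or range.

## Robot

A 7-joint arm with a two-finger parallel gripper is mounted at the origin on a cart in front of the work surface, level with it; the furniture and walls round the work are solid. World frame = base frame: x ahead of the robot, y to its left, z up, the work surface at z = 0. Lengths are in m, angles in rad, forces in N, time in s.
With the tool pointing down it reaches from about 0.4 to 0.85 m from the base axis. Payload 10.4 kg.
Tool frame: the origin (TCP) lies midway between the tips of the shut fingers; the grasp point (between the pads) lies 19 mm behind it; z points along the fingers, y is the line along which they close (so a half turn about z gives the same grasp; the last joint's range is limited). The gripper opens to 85 mm and grips with 20 to 120 N. Pads are 22 mm wide; open, the fingers measure 114 mm over their backs; the gripper's body (76 mm by 85 mm) begins 54 mm behind the grasp point. The pads swing forward as they close: fully open they stand 13 mm farther back than shut.
Start: joints at [1.242, 0.332, -0.065, 1.46, 0.022, 1.35, -0.088], TCP at [0.188, -0.596, 0.231] pointing down, gripper open.
Joint ranges: [-2.6, 2.6], [-0.5, 2.12], [-1.47, 1.34], [0.16, 2.42], [-1.27, 4.41], [0.06, 2.06], [-2.6, 2.6]. Speed limits (rad/s): [2.22, 2.22, 2.79, 2.79, 3.14, 3.14, 3.14].

## Interface

Orientations are given as a unit quaternion [x, y, z, w].
In Python, from workcell import get_obs, camera, camera_params, hand_in gives the robot as it stands.
- The arm moves only by the tool carry_out, never from a script. Its argument "commands" is a list that holds one entry, the list of rows, each a list of 6 numbers: the shift along the tool's x, y, z in units of 40 mm (1.0 is 40 mm), then the turn, a rotation vector about the tool's x, y, z in units of 6 degrees (1.0 is 6 degrees). In form: [[[x, y, z, ax, ay, az], ...]]. A call has 1 to 20 rows; each row shifts and turns the commanded pose from where the row before left it, along the tool's axes as they then stand; what a row does not reach is not made up. A row lasts 1/12 s, in which the tool goes at most 41.7 mm and 7.16 degrees, less where a joint would pass 70% of its speed; a pose out of reach is approached as far as the arm can. A call is refused whole if a number of a shift passes 1 or a number of a turn 1, either way. A call with a gripper value outside its range is refused whole. "hand" is the closure, from -1 (fully open) to 1 (shut), set as the call begins (left out, the last holds). The fingers move at their own pace and stop on an object; "force" is the grip in N (left out, the last holds). Time passes only in rows, so rows that do not move let the fingers close. It gives the time, the measured TCP pose, the force, the opening and the grip force at its end, in the units of the state.
- get_obs(): the state, without advancing time (a new reading comes with each control period).
- camera(name): name is "scene" or "side" or "wrist"; returns the picture (420x560x3 uint8, red, green, blue); there is no depth.
- camera_params(name): a dict with "mtx" (3x3 intrinsics, pixels), "R" (3x3) and "t" (3): a world point X has camera coordinates R X + t. Camera axes: x right, y down, z forward; pixel columns grow to the right and rows downward; lengths in m; the calibration is good to about 2 mm. The wrist camera is an equidistant fisheye: a pixel r from the principal point sees the ray r / f radians off the axis. A picture is of the moment at which its call begins: read the wrist's pose just before it. camera_params takes no time and is no camera call; for the wrist camera it gives the pose at the moment of the call.
- hand_in(): hands the job in; it is judged then, once.
The state is a dict: "clock": time; "joint_pos": joint angles; "joint_velocities": joint speeds; "tau": joint torques, N m; "position": TCP position; "ee_rot": TCP orientation; "ft_force": force on the tool from outside, world axes, zero at the start; "torque": the same for the moment, N m; "grip_width": opening from 0.0 (shut) to 1.0 (fully open); "grasp_force": force on a finger pad.
Only numpy, scipy, OpenCV 4.12 (cv2) and the standard library are available. Lean on these libraries where they do the work, as an engineer would, in place of code of your own. Each camera call takes 0.05 s, during which the arm holds its last target. There are 200 camera calls.

## Working session

There is one attempt and no reset: what is moved stays moved. The work goes in short steps, Python scripts to look and compute and a tool call to move; the robot and the scene stay as the last step left them, time stands still between calls to the robot, and variables do not carry over. Pictures are saved under pics/ and viewed, at most 14 in all, crops included, and the job is handed in when it is done.

Besides the shell and the picture viewer there is one more tool, called after "Emit:" as a command line: name --argument value ..., lists and objects as JSON in quotes. carry_out: Moves the arm, as the interface text tells. Its arguments: {"type":"object","properties":{"commands":{"type":"array"},"hand":{"type":"number"},"force":{"type":"number"}},"required":["commands"]}

```bash
mkdir -p pics; ls; cat > h.py <<'E'
import numpy as np, cv2
from workcell import get_obs, camera, camera_params
def snap(n,f):
    p=camera_params(n); im=camera(n); cv2.imwrite('pics/'+f+'.png',im[:,:,::-1]); return im,p
E
python3 - <<'E'
from h import *
for n in ['scene','side','wrist']:
    im,p=snap(n,n+'0'); np.savez(n+'0.npz',**{k:np.array(p[k]) for k in ('mtx','R','t')}); print(n,np.round(p['mtx'],1).tolist(),np.round(p['R'],3).tolist(),np.round(p['t'],3).tolist())
print(get_obs())
E
```

```text
pics
scene [[446.1, 0.0, 277.4], [0.0, 446.1, 209.7], [0.0, 0.0, 1.0]] [[-0.467, -0.884, -0.014], [-0.471, 0.262, -0.843], [0.749, -0.387, -0.538]] [0.357, 0.299, 0.911]
side [[403.1, 0.0, 282.4], [0.0, 403.1, 206.8], [0.0, 0.0, 1.0]] [[0.991, -0.134, -0.009], [-0.054, -0.334, -0.941], [0.123, 0.933, -0.338]] [-0.512, 0.159, 0.775]
wrist [[325.2, 0.0, 281.0], [0.0, 325.2, 206.5], [0.0, 0.0, 1.0]] [[0.302, -0.953, -0.001], [-0.916, -0.29, 0.277], [-0.264, -0.082, -0.961]] [-0.624, -0.036, 0.38]
{'clock': 0.15, 'joint_pos': array([ 1.24239189,  0.33276244, -0.06471036,  1.4607301 ,  0.02160038,
        1.3498763 , -0.08848147]), 'joint_velocities': array([ 8.35373656e-04, -1.47565909e-03, -1.46694414e-03, -1.82399989e-03,
        3.05763950e-05,  7.78793420e-05, -1.57450870e-03]), 'tau': array([ 2.60300549e-04, -6.25827956e+01,  4.86336148e-02, -3.91856110e+01,
        1.62061775e-02,  7.52201420e-03, -2.73361843e-05]), 'position': array([ 0.18808835, -0.59574356,  0.23068513]), 'ee_rot': array([ 9.88329646e-01,  1.52329313e-01, -1.02530534e-04, -5.30618982e-04]), 'ft_force': array([-0.49110402, -0.5205812 , -0.02054989]), 'torque': array([0.03969779, 0.02713091, 0.05337381]), 'grasp_force': 0.0, 'grip_width': 0.9999662329798334}
```

View pics/scene0.png

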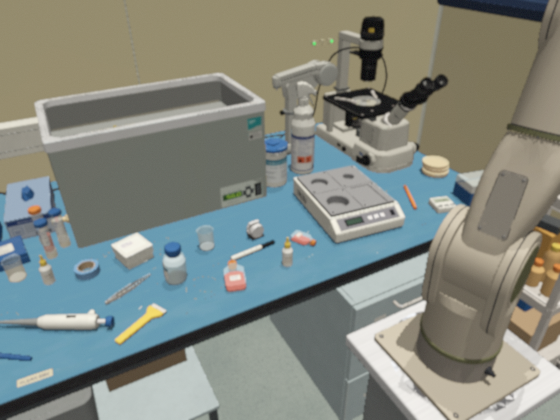

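View pics/side0.png

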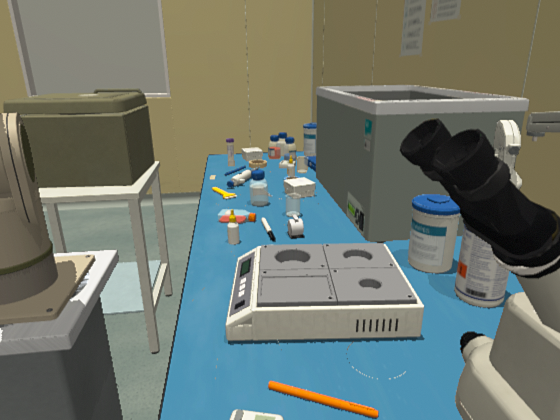

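```bash
cat >> h.py <<'E'
def ray(n,p,uv):
    K=np.array(p['mtx']);R=np.array(p['R']);t=np.array(p['t'])
    x=(np.array(uv,float)-K[:2,2])/K[0,0]
    if n=='wrist':
        r=np.linalg.norm(x); d=np.r_[np.sin(r)*x/max(r,1e-9),np.cos(r)]
    else: d=np.r_[x,1]
    return -R.T@t, R.T@d
def at(n,p,uv,z):
    c,d=ray(n,p,uv); return c+d*(z-c[2])/d[2]
def proj(n,p,X):
    q=np.array(p['R'])@np.array(X)+np.array(p['t']);K=np.array(p['mtx'])
    x=q[:2]/q[2]
    if n=='wrist': s=np.hypot(*q[:2]); x=q[:2]/max(s,1e-9)*np.arctan2(s,q[2])
    return x*K[0,0]+K[:2,2]
E
python3 - <<'E'
from h import *
im=cv2.imread('pics/scene0.png');a=cv2.resize(im[160:300,140:410],None,fx=2.9,fy=2.9,interpolation=cv2.INTER_CUBIC)
b=cv2.imread('pics/side0.png');b=cv2.resize(b[165:345,195:425],None,fx=3.3,fy=3.3,interpolation=cv2.INTER_CUBIC)
cv2.imwrite('pics/sc.png',a);cv2.imwrite('pics/sd.png',b)
p=np.load('scene0.npz');s=np.load('side0.npz')
for k,uv,z in [('bottle',(175,278),0),('beaker',(206,247),0),('counter',(256,229),.022),('pen',(252,250),.006),('dropper',(287,264),0),('fl1',(235,278),.011),('fl2',(303,239),.011)]:
    print(k,at('scene',p,uv,z).round(3))
for k,uv,z in [('bottle',(259,203),0),('beaker',(293,214),0),('counter',(296,225),.022),('pen',(267,230),.006),('dropper',(233,243),0),('fl1',(238,216),.011)]:
    print(k,at('side',s,uv,z).round(3))
for uv in [(346,174),(371,191),(318,187),(333,204)]:print(at('scene',p,uv,.068).round(3))
for uv in [(357,254),(294,255),(297,287),(371,284)]:print(at('side',s,uv,.068).round(3))
E
```

```text
bottle [0.507 0.428 0.   ]
beaker [0.591 0.315 0.   ]
counter [0.574 0.169 0.022]
pen [0.511 0.212 0.006]
dropper [0.419 0.154 0.   ]
fl1 [0.422 0.299 0.011]
fl2 [0.481 0.069 0.011]
bottle [0.502 0.43  0.   ]
beaker [0.59  0.319 0.   ]
counter [0.576 0.184 0.022]
pen [0.505 0.201 0.006]
dropper [0.417 0.149 0.   ]
fl1 [0.435 0.299 0.011]
[ 0.652 -0.191  0.068]
[ 0.526 -0.193  0.068]
[ 0.624 -0.068  0.068]
[ 0.519 -0.052  0.068]
[ 0.647 -0.084  0.068]
[ 0.53  -0.07   0.068]
[ 0.516 -0.183  0.068]
[ 0.636 -0.192  0.068]
```

View pics/sc.png

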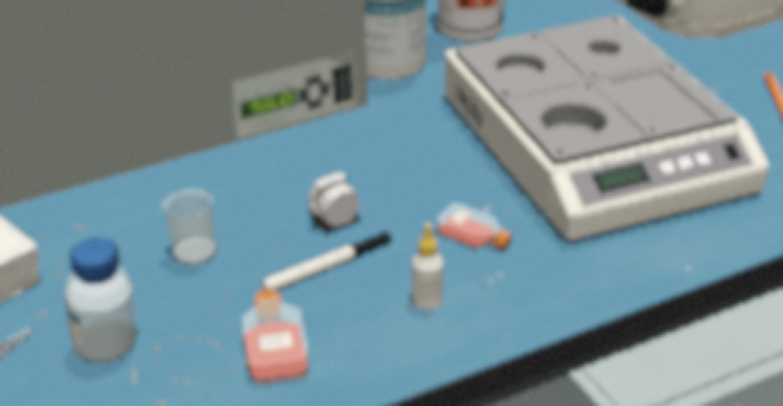

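View pics/sd.png

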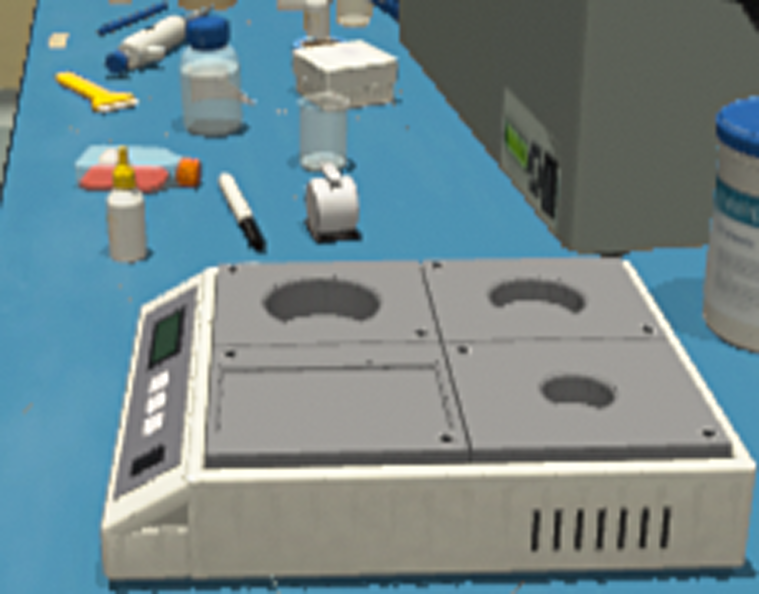

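View pics/wrist0.png

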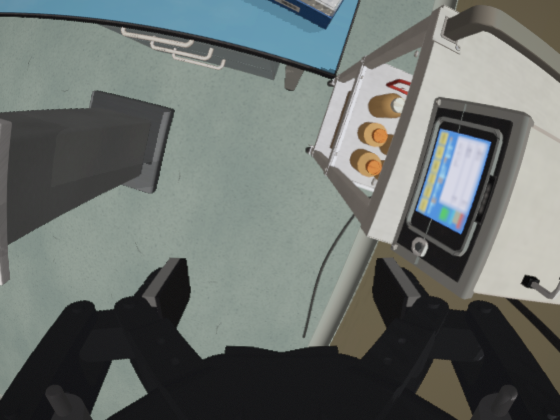

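The scene view shows the bottle at (175,262), beaker at (206,238), dropper at (287,253) and large flask at (235,275), with its cap away from the scene camera. The small flask at (303,239) is not needed. In the side view the heater's near-left well is the bottle's. Behind it, away from the robot, is the beaker's. The dropper's well and the flask pocket are on the -y side. I'm setting off now.

Emit:
carry_out --commands '[[[0.745,-0.505,0,0,0,0],[0.745,-0.505,0,0,0,0],[0.745,-0.505,0,0,0,0],[0.745,-0.505,0,0,0,0],[0.745,-0.505,0,0,0,0],[0.745,-0.505,0,0,0,0],[0.745,-0.505,0,0,0,0],[0.745,-0.505,0,0,0,0],[0.745,-0.505,0,0,0,0],[0.745,-0.505,0,0,0,0],[0.745,-0.505,0,0,0,0],[0.745,-0.505,0,0,0,0],[0.745,-0.505,0,0,0,0],[0.745,-0.505,0,0,0,0],[0,0,0,0,0,-1],[0,0,0,0,0,-1],[0,0,0,0,0,-1],[0,0,0,0,0,-1],[0,0,0,0,0,-1],[0,0,0,0,0,-1]]]'

```text
clock: 1.82
position: [0.5007, -0.2007, 0.2311]
ee_rot: [0.892, 0.453, -0.0, -0.0]
ft_force: [0.2, -0.1, -0.2]
grip_width: 1.001
grasp_force: 0.0
```

Emit:
carry_out --commands '[[[0,0,0,0,0,-1],[0,0,0,0,0,-1],[0,0,0,0,0,-1],[0,0,0,0,0,-1],[0,0,0,0,0,-1],[0,0,0,0,0,-1],[0,0,0,0,0,-1],[0,0,0,0,0,-1],[0,0,0,0,0,-1],[0,0,0,0,0,-1],[0,0,0,0,0,-1],[0,0,0,0,0,-1],[0,0,0,0,0,-1],[0,0,0,0,0,-1],[0,0,0,0,0,-1],[0,0,0,0,0,-1],[0,0,0,0,0,-1],[0,0,0,0,0,-1],[0,0,0,0,0,-1],[0,0,0,0,0,-1]]]'

```text
clock: 3.48
position: [0.5007, -0.2007, 0.2311]
ee_rot: [0.054, 0.999, 0.0, -0.0]
ft_force: [-0.1, 0.3, 0.0]
grip_width: 0.997
grasp_force: 0.0
```

Emit:
carry_out --commands '[[[0,0,0,0,0,-1],[0,0,0,0,0,-0.08],[0.5,0.5,-0.4,0,0,0],[0.5,0.5,-0.4,0,0,0],[0.5,0.5,-0.4,0,0,0],[0.5,0.5,-0.4,0,0,0],[0,0,0,0,0,0],[0,0,0,0,0,0]]]'

```text
clock: 4.15
position: [0.4208, -0.1203, 0.2965]
ee_rot: [0.001, 1.0, -0.002, 0.001]
ft_force: [0.8, -0.2, -1.3]
grip_width: 0.999
grasp_force: 0.0
```

```bash
python3 - <<'E'
from h import *
im,p=snap('wrist','w1'); np.savez('w1.npz',**{k:np.array(p[k]) for k in ('mtx','R','t')})
o=get_obs();print(o['clock'],o['position'],o['ee_rot'],o['joint_pos'])
for X in [(.525,-.06,.068),(.64,-.075,.068),(.65,-.19,.068),(.52,-.185,.068)]: print(proj('wrist',p,X))
E
```

```text
4.2 [ 0.42082867 -0.12106239  0.29557454] [ 1.27981909e-03  9.99998732e-01 -8.60670880e-04  3.97152181e-04] [ 0.9633045  -0.10020357 -0.72137244  1.78445679 -0.06526618  1.43159396
  1.82165267]
[329.0234413  256.49947691]
[313.43392113 328.97954334]
[233.13618797 333.81104181]
[230.1874428  252.90528114]
```

View pics/w1.png

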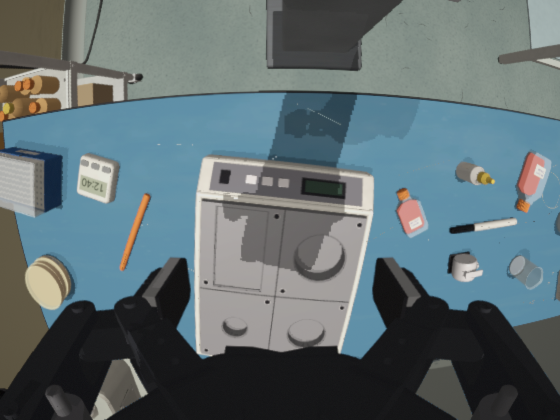

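Wrist view, all in one frame:
- **Wells:** bottle well at (320,257), beaker well (306,331), dropper well (236,326), pocket around (240,247).
- **Large flask:** (533,180). The small one is at (411,213).

Next I'll check the well centres with an overlay and measure them.

```bash
python3 - <<'E'
from h import *
p=np.load('w1.npz');im=cv2.imread('pics/w1.png')
s=4
a=cv2.resize(im[190:350,190:375],None,fx=s,fy=s,interpolation=cv2.INTER_CUBIC)
def dr(P,c):
    q=np.array([(proj('wrist',p,x)-[190,190])*s+s/2 for x in P]).astype(int); cv2.polylines(a,[q],True,c,1)
t=np.linspace(0,6.28,40)
for uv,r in [((320,257),.0325),((306,331),.0265),((236,326),.0175)]:
    c=at('wrist',p,uv,.068);print(c.round(4)); dr([c+[r*np.cos(k),r*np.sin(k),0] for k in t],(0,0,255))
for uv in [(213,205),(267,206),(264,290),(213,287),(276,217),(360,225),(268,302)]: print(uv,at('wrist',p,uv,.068).round(4))
cv2.imwrite('pics/w1c.png',a)
E
```

```text
[ 0.5255 -0.0715  0.068 ]
[ 0.6434 -0.0855  0.068 ]
[ 0.6353 -0.1848  0.068 ]
(213, 205) [ 0.4571 -0.2029  0.068 ]
(267, 206) [ 0.4584 -0.1374  0.068 ]
(264, 290) [ 0.5738 -0.1434  0.068 ]
(213, 287) [ 0.5709 -0.2117  0.068 ]
(276, 217) [ 0.4722 -0.1268  0.068 ]
(360, 225) [ 0.4829 -0.0231  0.068 ]
(268, 302) [ 0.5929 -0.1384  0.068 ]
```

View pics/w1c.png

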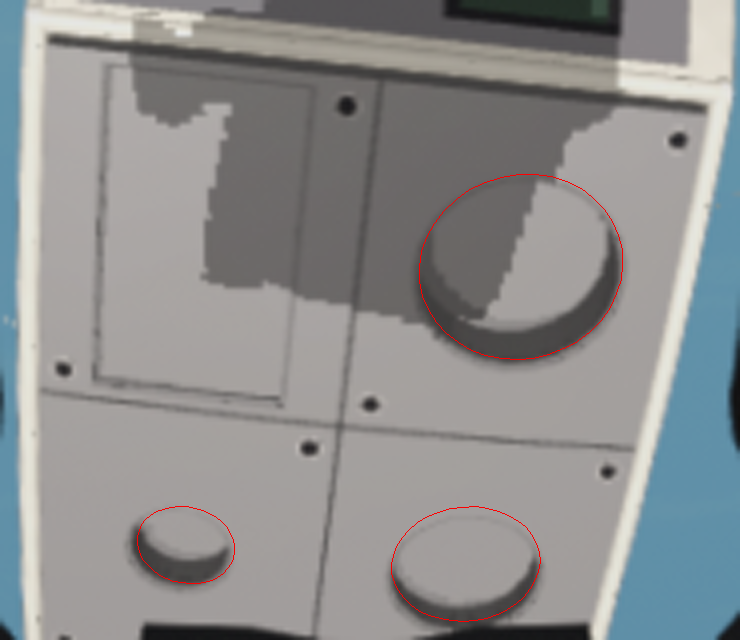

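```bash
python3 - <<'E'
from h import *
p=np.load('w1.npz');s=np.load('scene0.npz');d=np.load('side0.npz')
c=np.array([at('wrist',p,uv,.068) for uv in [(216,205.8),(268,211.5),(260.3,290),(213.3,284.5)]])
print(c.round(4),c.mean(0).round(4))
for a,b in [(0,1),(3,2),(0,3),(1,2)]: v=c[b]-c[a];print(np.linalg.norm(v).round(4),np.degrees(np.arctan2(v[1],v[0])).round(1))
g=np.array([at('wrist',p,uv,.068) for uv in [(320,257),(305.7,331.3),(235.2,326),(230,250)]]);g[3]=c.mean(0)
th=np.radians(-5.5);print(g.round(4), g.mean(0))
# bath front edge
for n,q,uv in [('scene',s,(80,243)),('scene',s,(265,193)),('side',d,(372,236))]: print(at(n,q,uv,0).round(3))
# heater orientation via grid fit
N=np.array([[-.06,.0505],[.06,.0505],[.06,-.0505],[-.06,-.0505]])
G=g[:,:2]-g[:,:2].mean(0);U,_,V=np.linalg.svd(N.T@G);R=(U@V).T;print(np.degrees(np.arctan2(R[1,0],R[0,0])),(N@R.T+g[:,:2].mean(0)).round(4))
E
```

```text
[[ 0.4581 -0.1992  0.068 ]
 [ 0.4652 -0.1363  0.068 ]
 [ 0.5739 -0.1483  0.068 ]
 [ 0.567  -0.2109  0.068 ]] [ 0.516  -0.1737  0.068 ]
0.0633 83.5
0.0631 83.7
0.1095 -6.2
0.1093 -6.3
[[ 0.5255 -0.0715  0.068 ]
 [ 0.644  -0.0859  0.068 ]
 [ 0.6353 -0.1859  0.068 ]
 [ 0.516  -0.1737  0.068 ]] [ 0.58021695 -0.12924342  0.068     ]
[0.781 0.62  0.   ]
[0.775 0.041 0.   ]
[ 0.759  0.137 -0.   ]
-5.861343943951089 [[ 0.5257 -0.0729]
 [ 0.6451 -0.0851]
 [ 0.6347 -0.1856]
 [ 0.5154 -0.1734]]
```

The grid fit agrees within 1.5 mm of the 120 × 101 mm pitch, with a yaw of -6°. Moving over the vessels for one look at them all.

Emit:
carry_out --commands '[[[0,0.85,0,0,0,0],[0,0.85,0,0,0,0],[0,0.85,0,0,0,0],[0,0.85,0,0,0,0],[0,0.85,0,0,0,0],[0,0.85,0,0,0,0],[0,0.85,0,0,0,0],[0,0.85,0,0,0,0],[0,0.85,0,0,0,0],[0,0.85,0,0,0,0],[0,0.85,0,0,0,0],[0,0.3,0,0,0,0],[0,0,0,0,0,0],[0,0,0,0,0,0]]]'

```text
clock: 5.37
position: [0.4209, 0.2656, 0.2943]
ee_rot: [-0.0, 1.0, 0.001, -0.001]
ft_force: [0.4, -0.9, 0.2]
grip_width: 1.0
grasp_force: 0.0
```

```bash
python3 - <<'E'
from h import *
im,p=snap('wrist','w2'); np.savez('w2.npz',**{k:np.array(p[k]) for k in ('mtx','R','t')})
o=get_obs();print(o['clock'],o['position'],o['joint_pos'].round(2))
for X in [(.505,.43,0),(.505,.43,.104),(.59,.317,0),(.418,.152,0),(.43,.3,.011)]: print(proj('wrist',p,X).round(0))
E
```

```text
5.4167 [0.42126759 0.26465506 0.29454564] [ 0.53  0.18 -1.29  1.64  0.17  1.45  0.79]
[391. 225.]
[418. 253.]
[314. 278.]
[198. 166.]
[306. 175.]
```

View pics/w2.png

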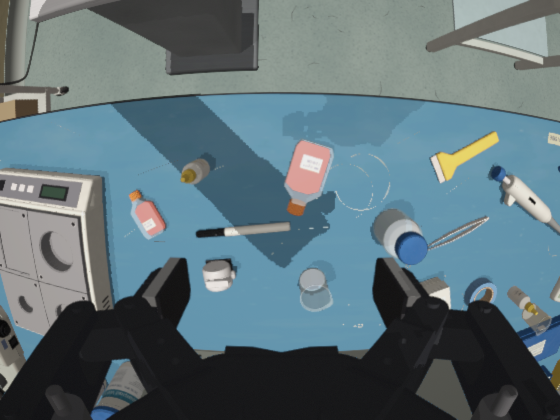

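Wrist view: bottle cap at (411,247), beaker base at (312,279), flask from (314,143) to its cap at (296,209), and dropper tip at (185,178). I'll measure these with colour masks.

```bash
python3 - <<'E'
from h import *
p=np.load('w2.npz');im=cv2.imread('pics/w2.png');h=cv2.cvtColor(im,cv2.COLOR_BGR2HSV)
def blob(lo,hi,box):
    x0,y0,x1,y1=box;m=cv2.inRange(h,lo,hi);k=np.zeros_like(m);k[y0:y1,x0:x1]=m[y0:y1,x0:x1]
    n,l,st,c=cv2.connectedComponentsWithStats(k);i=1+st[1:,4].argmax();pts=np.argwhere(l==i)[:,::-1];return c[i],st[i],pts
c,st,_=blob((100,160,60),(125,255,200),(385,225,440,275));print('cap',c,st,at('wrist',p,c,.1).round(4))
c,st,_=blob((15,100,80),(35,255,255),(170,150,215,195));print('drop cap',c,st,at('wrist',p,c,.07).round(4))
c,st,pts=blob((3,150,100),(18,255,255),(280,195,310,222));print('fl cap',c,st,at('wrist',p,c,.011).round(4))
m=cv2.inRange(h,(0,60,120),(12,255,255))|cv2.inRange(h,(165,60,120),(180,255,255))
k=np.zeros_like(m);k[130:205,280:340]=m[130:205,280:340];pts=np.argwhere(k>0)[:,::-1]
W=np.array([at('wrist',p,q,.013)[:2] for q in pts]);r=cv2.minAreaRect((W*1000).astype(np.float32));print('flask',r)
e=cv2.minAreaRect(pts.astype(np.float32));print(e)
a=cv2.resize(im[130:330,160:440],None,fx=2.85,fy=2.85,interpolation=cv2.INTER_CUBIC)
cv2.imwrite('pics/w2c.png',a)
E
```

```text
cap [403.65942029 240.19565217] [396 233  25  24 138] [0.4894 0.4109 0.1   ]
drop cap [188.05732484 175.7133758 ] [181 169  15  14 157] [0.419  0.1567 0.07  ]
fl cap [295.10071942 208.95683453] [288 202  16  13 139] [0.477  0.2859 0.011 ]
flask ((430.2693786621094, 298.2582092285156), (46.19487380981445, 87.74340057373047), 73.46176147460938)
((305.00543212890625, 175.23245239257812), (34.70213317871094, 64.99298095703125), 17.10272979736328)
```

View pics/w2c.png

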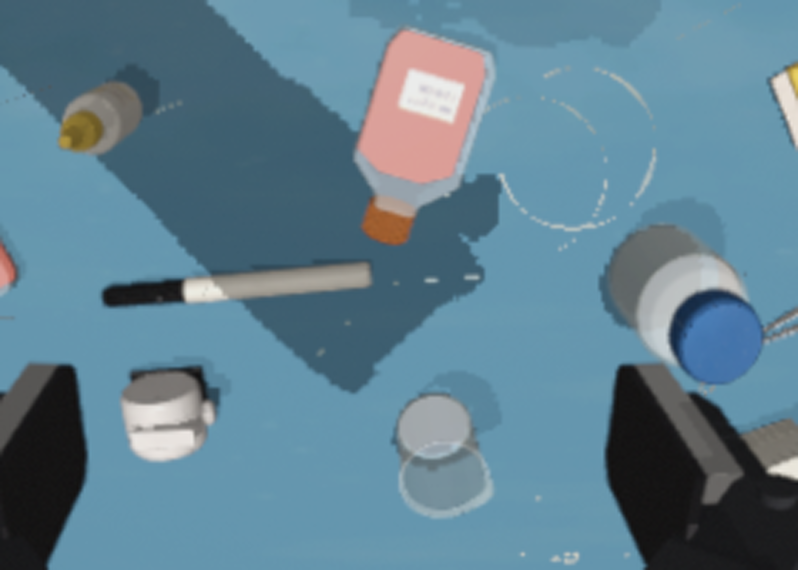

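Enlarged view: cap top at (718,337), beaker base at (434,428) and rim at (444,478), flask axis from (446,42) to (385,238).

```bash
python3 - <<'E'
from h import *
p=np.load('w2.npz')
A=lambda x,y,z:at('wrist',p,(160+x/2.85-.3,130+y/2.85-.3),z).round(4)
print('bottle',A(718,337,.104));print('beaker',A(434,428,.0),A(441,479,.058))
print('dropper tip',A(68,141,.085),A(105,118,.04))
e=A(446,42,.011);c=A(385,238,.011);v=c-e;print('flask',e,c,(e+c)/2,np.linalg.norm(v),np.degrees(np.arctan2(v[1],v[0])))
f=[A(*q,.022) for q in [(404,29),(494,55),(357,155)]];print('corners top',f)
print('pen',A(105,296,.006),A(370,275,.006),'counter',A(165,420,.022))
E
```

```text
bottle [0.498 0.421 0.104]
beaker [0.5935 0.3142 0.    ] [0.5898 0.3123 0.058 ]
dropper tip [0.4201 0.1555 0.085 ] [0.4187 0.1595 0.04  ]
flask [0.3886 0.3128 0.011 ] [0.4831 0.2856 0.011 ] [0.43585 0.2992  0.011  ] 0.09833661576442417 -16.057442260839668
corners top [array([0.382 , 0.2926, 0.022 ]), array([0.3932, 0.3336, 0.022 ]), array([0.4399, 0.2717, 0.022 ])]
pen [0.5159 0.144  0.006 ] [0.5038 0.2786 0.006 ] counter [0.5778 0.1739 0.022 ]
```

Emit:
carry_out --commands '[[[-0.33,0.66,0.4,0,0,0],[-0.33,0.66,0.4,0,0,0],[-0.33,0.66,0.4,0,0,0],[-0.33,0.66,0.4,0,0,0],[-0.33,0.66,0.4,0,0,0],[-0.33,0.66,0.4,0,0,0],[0,0,0,0,0,0],[0,0,0,0,0,0]]]'

```text
clock: 6.08
position: [0.5003, 0.4228, 0.1976]
ee_rot: [0.0, 1.0, -0.001, -0.001]
ft_force: [-0.2, 0.2, 0.3]
grip_width: 0.997
grasp_force: 0.0
```

```bash
cat > cap.py <<'E'
from h import *
im,p=snap('wrist','w3'); o=get_obs();print(o['position'].round(4),o['ee_rot'].round(4),o['joint_pos'].round(2))
h=cv2.cvtColor(im,cv2.COLOR_RGB2HSV);m=cv2.inRange(h,(104,150,60),(122,255,255))
n,l,st,c=cv2.connectedComponentsWithStats(m)
for i in range(1,n):
    if st[i,4]>150: print(st[i],c[i].round(1),at('wrist',p,c[i],.1).round(4))
E
python3 cap.py
```

```text
[0.5006 0.4222 0.199 ] [ 8.e-04  1.e+00 -4.e-04 -4.e-04] [-0.07  0.64 -1.07  1.38  0.56  1.44  0.45]
[438 103  20  21 275] [447.4 112.8] [0.422  0.5561 0.1   ]
[ 258  183   48   50 1772] [281.8 208.4] [0.5015 0.4236 0.1   ]
[527 319  33  51 728] [545.6 341.5] [0.6845 0.7707 0.1   ]
```

View pics/w3.png

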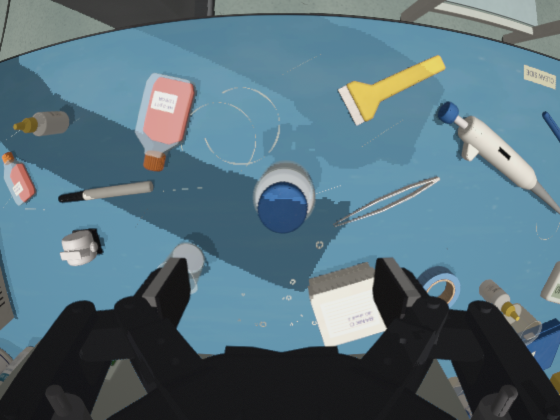

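The view shows the bottle straight below at (282,208), at (0.501, 0.4235), and the box is clear of it. Descending and gripping.

Emit:
carry_out --commands '[[[0,0.03,0.7,0,0,0],[0,0,0.7,0,0,0],[0,0,0.7,0,0,0],[0,0,0.7,0,0,0],[0,0,0.6,0,0,0],[0,0,0.4,0,0,0],[0,0,0.2,0,0,0],[0,0,0,0,0,0],[0,0,0,0,0,0]]]'

```text
clock: 6.88
position: [0.5008, 0.4246, 0.0409]
ee_rot: [0.0, 1.0, 0.0, 0.001]
ft_force: [-0.5, 0.8, 1.7]
grip_width: 0.998
grasp_force: 0.0
```

Emit:
carry_out --commands '[[[0,0,0,0,0,0],[0,0,0,0,0,0],[0,0,0,0,0,0],[0,0,0,0,0,0],[0,0,0,0,0,0],[0,0,0,0,0,0],[0,0,0,0,0,0],[0,0,0,0,0,0],[0,0,0,0,0,0],[0,0,0,0,0,0]]]' --hand 1 --force 40

```text
clock: 7.72
position: [0.5005, 0.4254, 0.0413]
ee_rot: [-0.0, 1.0, 0.001, 0.001]
ft_force: [-1.8, -1.7, 8.0]
grip_width: 0.629
grasp_force: 41.7
```

Emit:
carry_out --commands '[[[0,0,-0.3,0,0,0],[0,0,-0.7,0,0,0],[0,0,-0.7,0,0,0],[0,0,-0.7,0,0,0],[0,0,-0.7,0,0,0],[0,0,-0.7,0,0,0],[0,0,-0.3,0,0,0],[0,0,0,0,0,0]]]'

```text
clock: 8.38
position: [0.5005, 0.4259, 0.207]
ee_rot: [-0.0, 1.0, 0.002, 0.002]
ft_force: [-0.7, 0.9, -2.5]
grip_width: 0.625
grasp_force: 43.0
```

Emit:
carry_out --commands '[[[-0.04,-0.4,0,0,0,0],[-0.04,-0.8,0,0,0,0],[-0.04,-0.8,0,0,0,0],[-0.04,-0.8,0,0,0,0],[-0.04,-0.8,0,0,0,0],[-0.04,-0.8,0,0,0,0],[-0.04,-0.8,0,0,0,0],[-0.04,-0.8,0,0,0,0],[-0.04,-0.8,0,0,0,0],[-0.04,-0.8,0,0,0,0],[-0.04,-0.8,0,0,0,0],[-0.04,-0.8,0,0,0,0],[-0.04,-0.8,0,0,0,0],[-0.04,-0.8,0,0,0,0],[-0.04,-0.8,0,0,0,0],[-0.01,-0.8,0,0,0,0],[0,-0.04,0,0,0,0],[0,0,0,0,0,0],[0,0,0,0,0,0]]]'

```text
clock: 9.97
position: [0.5237, -0.0725, 0.2024]
ee_rot: [0.0, 1.0, 0.0, -0.001]
ft_force: [-0.4, 0.2, -1.8]
grip_width: 0.628
grasp_force: 43.1
```

```bash
sed -i "s/'w3'/'w4'/" cap.py; python3 cap.py; python3 -c "
from h import *
o=[get_obs()['position'] for _ in range(1)];print(o)"
```

```text
[ 0.5239 -0.0718  0.2027] [-7.e-04  1.e+00  4.e-04 -5.e-04] [ 1.05  0.35 -1.19  1.71  0.34  1.31  1.37]
[ 219  273  117   80 6954] [277.1 314.9] [ 0.6273 -0.0755  0.1   ]
[array([ 0.52392085, -0.07176412,  0.20269553])]
```

View pics/w4.png

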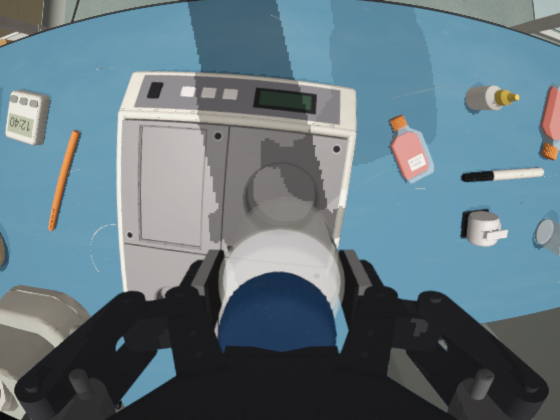

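```bash
python3 - <<'E'
from h import *
p=camera_params('wrist')
for uv in [(246,195),(317,195),(281,161)]: print(at('wrist',p,uv,.068).round(4))
for t in (0,3.14159,-1.5708): print(proj('wrist',p,(.5256,-.0722,.068)+.0325*np.array([np.sin(t+1.5708),np.cos(t+1.5708),0])).round(1))
for s in(-1,1): print(proj('wrist',p,(.5256,-.0722+s*.0325,.068)).round(1))
E
```

```text
[ 0.5238 -0.1023  0.068 ]
[ 0.5237 -0.0394  0.068 ]
[ 0.4936 -0.0713  0.068 ]
[279.9 231.5]
[280.  160.4]
[316.6 197. ]
[243.3 196.9]
[316.6 197. ]
```

Emit:
carry_out --commands '[[[-0.03,0.02,0.3,0,0,0],[0,0,0.6,0,0,0],[0,0,0.6,0,0,0],[0,0,0.5,0,0,0],[0,0,0.3,0,0,0],[0,0,0.2,0,0,0],[0,0,0.1,0,0,0],[0,0,0.1,0,0,0],[0,0,0.1,0,0,0],[0,0,0.1,0,0,0],[0,0,0,0,0,0],[0,0,0,0,0,0]]]'

```text
clock: 11.02
position: [0.5257, -0.0722, 0.0877]
ee_rot: [0.0, 1.0, -0.0, 0.0]
ft_force: [0.2, -0.3, -2.4]
grip_width: 0.627
grasp_force: 43.0
```

Emit:
carry_out --commands '[[[0,0,0.05,0,0,0],[0,0,0.05,0,0,0],[0,0,0.03,0,0,0],[0,0,0,0,0,0],[0,0,0,0,0,0]]]'

```text
clock: 11.43
position: [0.5262, -0.0723, 0.0832]
ee_rot: [0.0, 1.0, -0.0, 0.0]
ft_force: [-3.9, 0.1, 9.9]
grip_width: 0.625
grasp_force: 44.2
```

Emit:
carry_out --commands '[[[0,0,0,0,0,0],[0,0,0,0,0,0],[0,0,0,0,0,0],[0,0,0,0,0,0],[0,0,0,0,0,0],[0,0,0,0,0,0],[0,0,0,0,0,0],[0,0,-0.3,0,0,0],[0,0,-0.6,0,0,0],[0,0,-0.8,0,0,0],[0,0,-0.8,0,0,0],[0,0,-0.8,0,0,0],[0,0,-0.2,0,0,0]]]' --hand -1

```text
clock: 12.52
position: [0.5275, -0.0714, 0.2278]
ee_rot: [-0.0, 1.0, -0.001, 0.003]
ft_force: [0.5, -0.2, 0.3]
grip_width: 0.998
grasp_force: 0.0
```

Emit:
carry_out --commands '[[[-0.124,0.742,0,0,0,0],[-0.124,0.742,0,0,0,0],[-0.124,0.742,0,0,0,0],[-0.124,0.742,0,0,0,0],[-0.124,0.742,0,0,0,0],[-0.124,0.742,0,0,0,0],[-0.124,0.742,0,0,0,0],[-0.124,0.742,0,0,0,0],[-0.124,0.742,0.25,0,0,0],[-0.124,0.742,0.25,0,0,0],[-0.124,0.742,0.25,0,0,0],[-0.124,0.742,0.4,0,0,0],[-0.124,0.742,0.4,0,0,0],[0,0,0,0,0,0],[0,0,0,0,0,0]]]'

```text
clock: 13.77
position: [0.5887, 0.3158, 0.1596]
ee_rot: [-0.002, 1.0, 0.0, -0.001]
ft_force: [0.2, -0.3, 0.3]
grip_width: 1.003
grasp_force: 0.0
```

```bash
python3 - <<'E'
from h import *
im,p=snap('wrist','w5');o=get_obs();print(o['position'].round(4),o['joint_pos'].round(2))
sd,q=snap('side','s5')
a=cv2.resize(im[120:300,180:380],None,fx=2,fy=2);b=cv2.resize(sd[165:325,195:395],(400,320))
for n in (0,.058): print(proj('wrist',p,(.591,.3135,n)).round(1))
cv2.imwrite('pics/c5.png',np.hstack([a,np.pad(b,((0,40),(0,0),(0,0)))])[:,:,::-1])
E
```

```text
[0.5898 0.3141 0.1604] [ 0.12  0.69 -1.03  1.38  0.59  1.39  0.66]
[278.2 191.3]
[277.6 208.3]
```

View pics/c5.png

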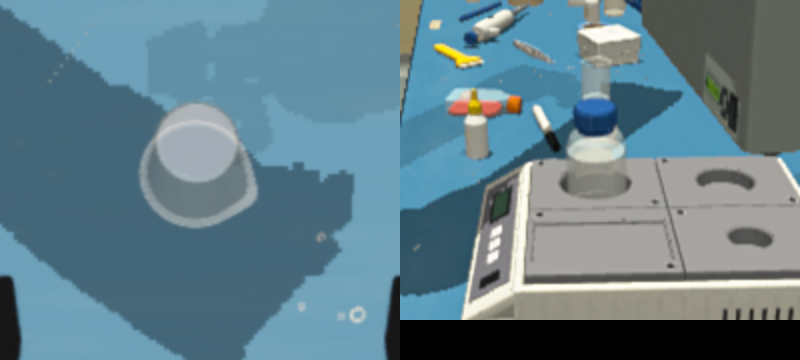

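The bottle stands in its well at (595,150) in the right-hand picture. The beaker is where I measured it, but its spout at (255,190) points along +y, so I'll turn the gripper 90° to keep the pads off it.

Emit:
carry_out --commands '[[[0,0,0,0,0,1],[0,0,0,0,0,1],[0,0,0,0,0,1],[0,0,0,0,0,1],[0,0,0,0,0,1],[0,0,0,0,0,1],[0,0,0,0,0,1],[0,0,0,0,0,1],[0,0,0,0,0,1],[0,0,0,0,0,1],[0,0,0,0,0,1],[0,0,0,0,0,1],[0,0,0,0,0,1],[0,0,0,0,0,1],[0,0,0,0,0,1],[0,0,0,0,0,0],[0,0,0,0,0,0]]]'

```text
clock: 15.28
position: [0.5908, 0.3124, 0.1613]
ee_rot: [0.707, 0.708, 0.001, 0.001]
ft_force: [-0.2, -0.2, -0.5]
grip_width: 1.001
grasp_force: 0.0
```

```bash
python3 - <<'E'
from h import *
o=get_obs();print(o['position'].round(4),o['ee_rot'].round(4),o['joint_pos'].round(2))
E
```

```text
[0.5908 0.3124 0.1613] [7.066e-01 7.076e-01 5.000e-04 6.000e-04] [-0.04  0.58 -0.75  1.39  0.4   1.32 -0.8 ]
```

Emit:
carry_out --commands '[[[0,0.01,0.6,0,0,0],[0,0,0.7,0,0,0],[0,0,0.7,0,0,0],[0,0,0.7,0,0,0],[0,0,0.5,0,0,0],[0,0,0.25,0,0,0],[0,0,0.05,0,0,0],[0,0,0,0,0,0],[0,0,0,0,0,0]]]'

```text
clock: 16.03
position: [0.5914, 0.3141, 0.0219]
ee_rot: [0.707, 0.707, 0.001, 0.0]
ft_force: [0.1, -0.1, 0.5]
grip_width: 0.995
grasp_force: 0.0
```

Emit:
carry_out --commands '[[[0,0,0,0,0,0],[0,0,0,0,0,0],[0,0,0,0,0,0],[0,0,0,0,0,0],[0,0,0,0,0,0],[0,0,0,0,0,0],[0,0,0,0,0,0],[0,0,0,0,0,0],[0,0,0,0,0,0],[0,0,0,0,0,0]]]' --hand 1 --force 25

```text
clock: 16.87
position: [0.5907, 0.314, 0.0209]
ee_rot: [0.707, 0.707, 0.0, 0.0]
ft_force: [-0.6, -1.4, 5.8]
grip_width: 0.498
grasp_force: 25.1
```

Emit:
carry_out --commands '[[[0,0,-0.3,0,0,0],[0,0,-0.7,0,0,0],[0,0,-0.8,0,0,0],[0,0,-0.8,0,0,0],[0,0,-0.8,0,0,0],[0,0,-0.35,0,0,0],[-0.768,0.1035,0,0,0,0],[-0.768,0.1035,0,0,0,0],[-0.768,0.1035,0,0,0,0],[-0.768,0.1035,0,0,0,0],[-0.768,0.1035,0,0,0,0],[-0.768,0.1035,0,0,0,0],[-0.768,0.1035,0,0,0,0],[-0.768,0.1035,0,0,0,0],[-0.768,0.1035,0,0,0,0],[-0.768,0.1035,0,0,0,0],[-0.768,0.1035,0,0,0,0],[-0.768,0.1035,0,0,0,0],[-0.768,0.1035,0,0,0,0],[0,0,0,0,0,0]]]'

```text
clock: 18.53
position: [0.6442, -0.0946, 0.1696]
ee_rot: [0.71, 0.704, -0.002, 0.001]
ft_force: [-0.6, -0.9, -1.1]
grip_width: 0.499
grasp_force: 25.6
```

Emit:
carry_out --commands '[[[0,0,0.5,0,0,0],[0,0,0.3,0,0,0],[0,0,0,0,0,0],[0,0,0,0,0,0]]]'

```text
clock: 18.87
position: [0.6436, -0.0851, 0.1375]
ee_rot: [0.707, 0.707, -0.001, -0.001]
ft_force: [0.3, -0.5, -0.0]
grip_width: 0.497
grasp_force: 25.6
```

```bash
python3 - <<'E'
from h import *
im,p=snap('wrist','w6');sd,q=snap('side','s6');o=get_obs();print(o['position'].round(4),o['ft_force'].round(1),o['joint_pos'].round(2))
a=cv2.resize(im[180:340,150:410],None,fx=1.5,fy=1.5,interpolation=cv2.INTER_CUBIC)
t=np.linspace(0,6.28,40)
pl=np.array([(proj('wrist',p,(.6445+.0265*np.cos(k),-.0855+.0265*np.sin(k),.068))-[150,180])*1.5 for k in t]).astype(int);cv2.polylines(a,[pl],True,(255,0,0),1)
b=cv2.resize(sd[205:325,300:460],(400,300),interpolation=cv2.INTER_CUBIC)
H=300;a=np.pad(a,((0,H-a.shape[0]),(0,0),(0,0)))
cv2.imwrite('pics/c6.png',np.hstack([a,b])[:,:,::-1])
E
```

```text
[ 0.6446 -0.085   0.139 ] [-0.3 -0.2  0. ] [ 0.54  0.53 -0.66  1.47  0.34  1.25 -0.16]
```

View pics/c6.png

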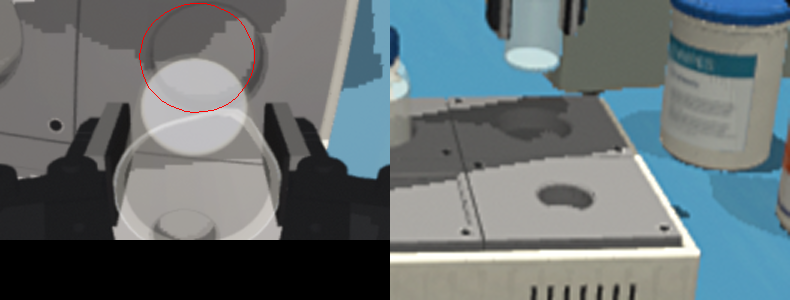

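The red predicted circle (140–255 px) sits left of the visible well (about 150–267 px). I'll check this numerically.

```bash
python3 - <<'E'
from h import *
p=camera_params('wrist');w=np.load('w1.npz')
print('screw w6',at('wrist',p,(150+56/1.5,180+125/1.5),.068).round(4))
for x,y in [(371,405),(309,448),(608,472),(678,140),(346,106),(64,369)]: print('w1',at('wrist',w,(190+x/4-.4,190+y/4-.4),.068).round(4))
g=cv2.cvtColor(cv2.imread('pics/w6.png'),cv2.COLOR_BGR2GRAY)
for r in (190,200,205,210,215): print(r,g[r,235:340:2].tolist())
for uv in [(249,212),(327.5,212)]: print(at('wrist',p,uv,.068).round(4))
E
```

```text
screw w6 [ 0.5748 -0.121   0.068 ]
w1 [ 0.575  -0.1191  0.068 ]
w1 [ 0.5922 -0.14    0.068 ]
w1 [ 0.6039 -0.0376  0.068 ]
w1 [ 0.4824 -0.0243  0.068 ]
w1 [ 0.471  -0.1266  0.068 ]
w1 [ 0.5633 -0.2212  0.068 ]
190 [93, 94, 94, 94, 94, 94, 94, 92, 92, 93, 93, 93, 93, 86, 82, 89, 92, 92, 92, 92, 92, 93, 93, 93, 93, 93, 92, 92, 92, 93, 92, 93, 93, 93, 92, 92, 92, 92, 87, 82, 87, 92, 92, 92, 92, 92, 91, 91, 92, 91, 94, 97, 105]
200 [93, 93, 93, 93, 93, 94, 93, 92, 91, 83, 86, 92, 92, 92, 92, 92, 92, 93, 92, 92, 92, 92, 92, 92, 92, 92, 92, 92, 92, 92, 92, 93, 95, 128, 129, 129, 129, 129, 129, 129, 129, 130, 108, 85, 86, 92, 92, 92, 124, 129, 127, 127, 127]
205 [93, 93, 93, 93, 93, 93, 93, 89, 82, 87, 93, 92, 92, 92, 92, 92, 92, 92, 92, 92, 93, 92, 92, 92, 92, 92, 92, 94, 124, 128, 128, 128, 128, 129, 129, 129, 129, 129, 129, 129, 129, 129, 109, 91, 92, 93, 126, 131, 130, 127, 127, 127, 127]
210 [93, 94, 93, 93, 93, 93, 91, 84, 81, 92, 92, 92, 92, 92, 92, 92, 92, 92, 92, 92, 92, 92, 92, 92, 92, 92, 110, 125, 128, 128, 128, 128, 128, 128, 128, 129, 129, 129, 129, 129, 129, 129, 108, 92, 82, 95, 111, 128, 128, 127, 127, 127, 127]
215 [122, 124, 116, 93, 94, 93, 87, 81, 76, 91, 92, 92, 92, 91, 91, 92, 91, 92, 93, 94, 95, 97, 99, 101, 123, 128, 128, 128, 127, 127, 127, 128, 128, 128, 128, 128, 128, 128, 128, 128, 128, 128, 108, 92, 78, 78, 99, 124, 127, 127, 126, 126, 126]
[ 0.6231 -0.0803  0.068 ]
[ 0.6776 -0.0803  0.068 ]
```

```bash
python3 - <<'E'
from h import *
p=camera_params('wrist')
print('well',at('wrist',p,(288,219.3),.068).round(4),'beaker',at('wrist',p,(278.7,251),.118).round(4))
pts=np.array([(263,190),(313,190),(253,200),(321.5,200),(250.5,205),(325,205),(249,210),(326.5,210),(248,215),(327.5,215)])
W=np.array([at('wrist',p,q,.068)[:2] for q in pts])
A=np.c_[2*W,np.ones(len(W))];s=np.linalg.lstsq(A,(W**2).sum(1),rcond=None)[0];print(s[:2],np.sqrt(s[2]+s[0]**2+s[1]**2))
s4=cv2.cvtColor(cv2.imread('pics/w1.png'),cv2.COLOR_BGR2GRAY)
for c in (296,306,316): print(c,s4[310:352,c].tolist())
print(at('wrist',np.load('w1.npz'),(306,346),.068),at('wrist',np.load('w1.npz'),(306,315),.068))
E
```

```text
well [ 0.6502 -0.0856  0.068 ] beaker [ 0.644  -0.0875  0.118 ]
[ 0.64994592 -0.08698906] 0.028078965795162964
296 [161, 161, 161, 160, 159, 159, 159, 159, 159, 159, 158, 155, 151, 158, 159, 159, 158, 158, 158, 159, 159, 159, 158, 159, 159, 159, 157, 151, 141, 126, 85, 70, 67, 66, 70, 96, 124, 139, 148, 74, 28, 23]
306 [161, 160, 159, 159, 159, 159, 159, 159, 158, 153, 158, 159, 159, 159, 159, 159, 159, 159, 159, 158, 158, 158, 158, 158, 158, 158, 158, 158, 158, 154, 140, 111, 77, 70, 69, 69, 67, 42, 26, 23, 23, 24]
316 [160, 160, 159, 159, 159, 159, 158, 159, 159, 158, 154, 153, 157, 159, 159, 159, 159, 158, 159, 159, 159, 158, 158, 158, 158, 158, 158, 151, 118, 77, 69, 69, 69, 75, 108, 130, 80, 31, 24, 23, 23, 23]
[ 0.67232842 -0.08436332  0.068     ] [ 0.61485202 -0.08649674  0.068     ]
```

The well centre is at (0.6495, -0.0865), because in the first view the gripper hid its far rim. Shifting 5.5 mm and lowering.

Emit:
carry_out --commands '[[[0,0.14,0,0,0,0],[0,0,0.4,0,0,0],[0,0,0.4,0,0,0],[0,0,0.2,0,0,0],[0,0,0.1,0,0,0],[0,0,0.1,0,0,0],[0,0,0.1,0,0,0],[0,0,0.1,0,0,0],[0,0,0.08,0,0,0],[0,0,0,0,0,0],[0,0,0,0,0,0]]]'

```text
clock: 19.88
position: [0.6499, -0.0857, 0.0791]
ee_rot: [0.707, 0.707, 0.0, 0.0]
ft_force: [0.1, -0.5, 0.7]
grip_width: 0.497
grasp_force: 25.6
```

Emit:
carry_out --commands '[[[0,0,0.05,0,0,0],[0,0,0.05,0,0,0],[0,0,0.05,0,0,0],[0,0,0.03,0,0,0],[0,0,0,0,0,0],[0,0,0,0,0,0]]]'

```text
clock: 20.38
position: [0.65, -0.0857, 0.0729]
ee_rot: [0.707, 0.707, -0.0, 0.0]
ft_force: [-4.5, 1.0, 8.9]
grip_width: 0.498
grasp_force: 26.6
```

Emit:
carry_out --commands '[[[0,0,0,0,0,0],[0,0,0,0,0,0],[0,0,0,0,0,0],[0,0,0,0,0,0],[0,0,0,0,0,0],[0,0,0,0,0,0],[0,0,0,0,0,0],[0,0,-0.3,0,0,0],[0,0,-0.6,0,0,0],[0,0,-0.8,0,0,0],[0,0,-0.8,0,0,0],[0,0,-0.7,0,0,0],[0,0,0,0,0,0],[0,0,0,0,0,0]]]' --hand -1

```text
clock: 21.55
position: [0.6509, -0.0855, 0.2027]
ee_rot: [0.707, 0.707, 0.001, 0.002]
ft_force: [0.7, 0.1, -2.3]
grip_width: 1.002
grasp_force: 0.0
```

```bash
python3 - <<'E'
from h import *
im,p=snap('wrist','w7');o=get_obs();print(o['position'].round(4),o['joint_pos'].round(2))
print(proj('wrist',p,(.635,-.186,.068)).round(1))
g=cv2.cvtColor(im,cv2.COLOR_RGB2GRAY);c=proj('wrist',p,(.64,-.186,.068)).round().astype(int)
for r in range(c[1]-24,c[1]+25,4): print(r,g[r,c[0]-36:c[0]+37:2].tolist())
E
```

```text
[ 0.6501 -0.0857  0.2008] [ 0.54  0.5  -0.67  1.39  0.31  1.36 -0.14]
[263.7 294.4]
270 [177, 177, 177, 177, 177, 177, 177, 177, 177, 177, 177, 176, 176, 177, 177, 177, 177, 177, 178, 177, 177, 177, 177, 177, 178, 178, 177, 178, 177, 178, 178, 178, 178, 179, 178, 178, 178]
274 [177, 177, 177, 177, 177, 177, 177, 177, 176, 176, 176, 176, 176, 176, 176, 176, 176, 176, 176, 176, 176, 177, 176, 176, 177, 176, 177, 176, 177, 178, 178, 178, 177, 177, 177, 177, 177]
278 [177, 177, 177, 177, 177, 177, 177, 176, 175, 175, 175, 176, 175, 175, 175, 175, 175, 175, 175, 176, 176, 176, 176, 176, 176, 176, 176, 176, 177, 177, 177, 177, 177, 177, 177, 177, 177]
282 [176, 176, 176, 176, 177, 176, 177, 176, 175, 175, 173, 161, 164, 174, 174, 175, 175, 176, 176, 174, 171, 162, 166, 175, 175, 175, 176, 175, 177, 177, 177, 177, 177, 177, 177, 177, 176]
286 [175, 175, 175, 175, 176, 176, 176, 175, 171, 139, 164, 174, 174, 174, 174, 175, 174, 174, 174, 175, 175, 175, 175, 171, 155, 173, 175, 176, 176, 176, 177, 176, 177, 176, 176, 176, 176]
290 [175, 175, 176, 175, 175, 175, 175, 167, 128, 103, 161, 174, 1
[... 721 characters left out ...]
 161, 140, 122, 79, 70, 69, 69, 69, 70, 71, 69, 70, 75, 101, 138, 153, 171, 174, 174, 174, 174, 173, 174, 173, 174, 173, 173, 173]
310 [172, 172, 172, 172, 172, 172, 172, 172, 172, 172, 172, 171, 161, 146, 127, 136, 133, 132, 132, 137, 142, 151, 166, 172, 172, 173, 174, 174, 173, 173, 173, 173, 173, 174, 173, 173, 173]
314 [172, 172, 172, 172, 172, 172, 172, 172, 172, 172, 171, 172, 171, 171, 171, 171, 171, 171, 171, 171, 171, 171, 171, 172, 171, 172, 172, 173, 173, 173, 173, 173, 173, 173, 173, 173, 173]
318 [171, 172, 171, 171, 171, 171, 171, 171, 171, 171, 170, 171, 171, 171, 171, 171, 170, 171, 171, 171, 171, 171, 171, 171, 171, 172, 172, 173, 172, 172, 172, 172, 171, 171, 172, 172, 172]
```

```bash
python3 - <<'E'
from h import *
p=camera_params('wrist');c=proj('wrist',p,(.64,-.186,.068)).round();print(c)
pts=[(c[0]+a,r) for r,a,b in [(282,-13,7),(286,-18,13),(290,-20,15),(294,-21.5,16),(298,-21.5,16),(302,-19.5,15),(306,-16,12)] for a in (a,b)]
W=np.array([at('wrist',p,q,.068)[:2] for q in pts])
A=np.c_[2*W,np.ones(len(W))];s=np.linalg.lstsq(A,(W**2).sum(1),rcond=None)[0];print(s[:2],np.sqrt(s[2]+s[0]**2+s[1]**2))
print(at('wrist',p,(c[0]-2.5,310.5),.068),at('wrist',p,(c[0]-2.5,279.5),.068))
E
```

```text
[270. 295.]
[ 0.63757668 -0.1867355 ] 0.018707381298565206
[ 0.63730124 -0.204436    0.068     ] [ 0.63794985 -0.16797095  0.068     ]
```

Emit:
carry_out --commands '[[[0.552,-0.525,0,0,0,0],[0.552,-0.525,0,0,0,0],[0.552,-0.525,0,0,0,0],[0.552,-0.525,0,0,0,0],[0.552,-0.525,0,0,0,0],[0.552,-0.525,0,0,0,0],[0.552,-0.525,0,0,0,0],[0.552,-0.525,0,0,0,0],[0.552,-0.525,0,0,0,0],[0.552,-0.525,0.3,0,0,0],[0.552,-0.525,0.5,0,0,0],[0,0,0,0,0,0],[0,0,0,0,0,0],[0,0,0,0,0,0]]]'

```text
clock: 22.77
position: [0.4189, 0.1566, 0.1675]
ee_rot: [0.707, 0.707, -0.0, -0.0]
ft_force: [0.0, -0.2, 1.0]
grip_width: 0.999
grasp_force: 0.0
```

```bash
python3 - <<'E'
from h import *
im,p=snap('wrist','w8');o=get_obs();print(o['position'].round(4),o['joint_pos'].round(2))
e=proj('wrist',p,(.419,.157,.07));print('exp',e.round(1))
h=cv2.cvtColor(im,cv2.COLOR_RGB2HSV);m=cv2.inRange(h,(15,110,80),(35,255,255))
n,l,st,c=cv2.connectedComponentsWithStats(m)
for i in range(1,n):
    if st[i,4]>100: print(st[i],c[i].round(1),at('wrist',p,c[i],.07).round(4))
x,y=e.round().astype(int);hh=cv2.inRange(h,(0,0,120),(180,60,255))[y-70:y+50,x-50:x+50]
n,l,st,c=cv2.connectedComponentsWithStats(hh);i=1+st[1:,4].argmax();print('body',st[i]+[x-50,y-70,0,0,0])
E
```

```text
[0.4194 0.1564 0.1678] [ 0.45  0.05 -0.91  1.95  0.04  1.16 -0.48]
exp [280.3 207.3]
[333  42  19  21 192] [342.6  51.6] [0.4648 0.2763 0.07  ]
[273 197  19  24 362] [281.9 207.9] [0.4202 0.1565 0.07  ]
body [266 178  33  38 664]
```

Emit:
carry_out --commands '[[[0,0.02,0.6,0,0,0],[0,0,0.7,0,0,0],[0,0,0.7,0,0,0],[0,0,0.7,0,0,0],[0,0,0.6,0,0,0],[0,0,0.3,0,0,0],[0,0,0.1,0,0,0],[0,0,0,0,0,0],[0,0,0,0,0,0]]]'

```text
clock: 23.57
position: [0.4205, 0.1571, 0.0205]
ee_rot: [0.707, 0.707, 0.0, 0.0]
ft_force: [0.3, -0.3, -0.4]
grip_width: 1.001
grasp_force: 0.0
```

Emit:
carry_out --commands '[[[0,0,0,0,0,0],[0,0,0,0,0,0],[0,0,0,0,0,0],[0,0,0,0,0,0],[0,0,0,0,0,0],[0,0,0,0,0,0],[0,0,0,0,0,0],[0,0,0,0,0,0],[0,0,0,0,0,0],[0,0,0,0,0,0],[0,0,0,0,0,0],[0,0,0,0,0,0]]]' --hand 1 --force 25

```text
clock: 24.57
position: [0.4199, 0.1572, 0.0202]
ee_rot: [0.707, 0.707, 0.0, 0.0]
ft_force: [-1.1, -0.5, 5.7]
grip_width: 0.302
grasp_force: 25.6
```

Emit:
carry_out --commands '[[[0,0,-0.35,0,0,0],[0,0,-0.8,0,0,0],[0,0,-0.9,0,0,0],[0,0,-0.9,0,0,0],[0,0,-0.9,0,0,0],[0,0,-0.9,0,0,0],[-0.661,0.4185,0,0,0,0],[-0.661,0.4185,0,0,0,0],[-0.661,0.4185,0,0,0,0],[-0.661,0.4185,0,0,0,0],[-0.661,0.4185,0,0,0,0],[-0.661,0.4185,0,0,0,0],[-0.661,0.4185,0,0,0,0],[-0.661,0.4185,0,0,0,0],[-0.661,0.4185,0,0,0,0],[-0.661,0.4185,0,0,0,0],[-0.661,0.4185,0,0,0,0],[-0.661,0.4185,0,0,0,0],[-0.661,0.4185,0,0,0,0]]]'

```text
clock: 26.15
position: [0.6378, -0.188, 0.2094]
ee_rot: [0.707, 0.707, -0.0, -0.0]
ft_force: [0.3, 0.8, -0.0]
grip_width: 0.3
grasp_force: 25.0
```

Emit:
carry_out --commands '[[[0,0,0,0,0,0],[0,0,0.7,0,0,0],[0,0,0.7,0,0,0],[0,0,0.4,0,0,0],[0,0,0,0,0,0],[0,0,0,0,0,0],[0,0,0,0,0,0]]]'

```text
clock: 26.73
position: [0.638, -0.1865, 0.1393]
ee_rot: [0.707, 0.707, 0.0, 0.001]
ft_force: [-0.6, -0.1, 0.3]
grip_width: 0.301
grasp_force: 25.0
```

```bash
python3 - <<'E'
from h import *
im,p=snap('wrist','w9');sd,q=snap('side','s9');o=get_obs();print(o['position'].round(4),o['ee_rot'].round(4),o['joint_pos'].round(2),o['grip_width'])
g=cv2.cvtColor(im,cv2.COLOR_RGB2GRAY);c=proj('wrist',p,(.6376,-.1865,.068));print(c)
print('bottle base exp',proj('wrist',p,(.6376,-.1865,o['position'][2]-.02)))
x,y=c.round().astype(int)
for r in range(y-44,y+45,6): print(r,g[r,x-52:x+53:3].tolist())
E
```

```text
[ 0.6382 -0.1865  0.1397] [7.071e-01 7.071e-01 6.000e-04 1.100e-03] [ 0.66  0.55 -0.63  1.43  0.33  1.26  0.  ] 0.2993861666379287
[279.27393818 218.42526011]
bottle base exp [278.97909141 247.97105559]
174 [94, 94, 94, 95, 95, 95, 95, 95, 95, 95, 94, 94, 94, 94, 95, 95, 94, 94, 94, 94, 94, 94, 94, 94, 94, 95, 94, 94, 94, 94, 94, 94, 95, 94, 94]
180 [95, 95, 94, 95, 95, 94, 95, 95, 95, 94, 94, 94, 94, 94, 94, 93, 94, 93, 94, 94, 93, 94, 94, 94, 94, 94, 93, 94, 93, 94, 94, 94, 94, 94, 94]
186 [94, 95, 95, 95, 94, 94, 95, 95, 95, 93, 93, 93, 94, 93, 93, 94, 93, 93, 93, 93, 93, 93, 93, 93, 94, 93, 94, 93, 94, 94, 94, 95, 94, 94, 95]
192 [94, 94, 94, 94, 94, 95, 94, 94, 95, 93, 93, 93, 93, 94, 93, 93, 93, 92, 92, 93, 93, 93, 94, 93, 93, 93, 93, 93, 93, 94, 94, 94, 94, 97, 124]
198 [94, 94, 94, 94, 94, 94, 94, 94, 94, 93, 93, 93, 86, 84, 92, 93, 93, 93, 95, 126, 128, 117, 85, 90, 93, 99, 99, 93, 94, 95, 99, 102, 128, 129, 128]
204 [94, 94, 94, 94, 95, 95, 94, 94, 93, 93, 83, 90, 93, 94, 92, 93, 94, 96, 126, 129, 129, 129, 129, 130, 99, 121, 130, 130, 129, 129, 128, 128, 128, 128, 128]
210
[... 854 characters left out ...]
 126, 125]
240 [122, 122, 122, 123, 122, 122, 122, 123, 124, 123, 123, 121, 125, 125, 126, 127, 127, 127, 128, 127, 127, 126, 126, 126, 124, 126, 126, 126, 126, 126, 126, 126, 125, 125, 125]
246 [122, 122, 122, 122, 118, 115, 116, 115, 108, 121, 123, 121, 111, 123, 126, 127, 128, 127, 128, 127, 128, 127, 127, 126, 125, 124, 125, 120, 112, 119, 118, 117, 120, 125, 125]
252 [121, 122, 122, 122, 97, 98, 97, 88, 26, 81, 114, 112, 114, 126, 127, 127, 127, 127, 128, 128, 127, 127, 127, 126, 125, 124, 122, 86, 26, 87, 97, 97, 98, 123, 124]
258 [59, 32, 33, 88, 97, 98, 97, 36, 25, 63, 117, 105, 104, 126, 127, 127, 127, 128, 128, 128, 127, 127, 126, 126, 125, 124, 123, 75, 25, 34, 97, 97, 97, 89, 33]
```

Emit:
carry_out --commands '[[[0.02,0,0.4,0,0,0],[0,0,0.4,0,0,0],[0,0,0.3,0,0,0],[0,0,0.1,0,0,0],[0,0,0.1,0,0,0],[0,0,0.1,0,0,0],[0,0,0.1,0,0,0],[0,0,0.1,0,0,0],[0,0,0,0,0,0],[0,0,0,0,0,0]]]'

```text
clock: 27.67
position: [0.6373, -0.1857, 0.0739]
ee_rot: [0.707, 0.707, -0.0, 0.0]
ft_force: [0.2, 0.4, 0.0]
grip_width: 0.304
grasp_force: 25.0
```

Emit:
carry_out --commands '[[[0,0,0.05,0,0,0],[0,0,0.05,0,0,0],[0,0,0.04,0,0,0],[0,0,0,0,0,0],[0,0,0,0,0,0]]]'

```text
clock: 28.08
position: [0.6378, -0.1858, 0.0702]
ee_rot: [0.707, 0.707, 0.0, 0.001]
ft_force: [-6.2, 1.0, 13.4]
grip_width: 0.305
grasp_force: 26.6
```

Emit:
carry_out --commands '[[[0,0,0,0,0,0],[0,0,0,0,0,0],[0,0,0,0,0,0],[0,0,0,0,0,0],[0,0,0,0,0,0],[0,0,0,0,0,0],[0,0,0,0,0,0],[0,0,-0.3,0,0,0],[0,0,-0.6,0,0,0],[0,0,-0.8,0,0,0],[0,0,-0.9,0,0,0],[0,0,-0.9,0,0,0],[0,0,-0.1,0,0,0]]]' --hand -1

```text
clock: 29.17
position: [0.64, -0.1856, 0.2209]
ee_rot: [0.707, 0.707, 0.003, 0.004]
ft_force: [0.8, 0.3, 0.9]
grip_width: 1.0
grasp_force: 0.0
```

Emit:
carry_out --commands '[[[0.757,-0.315,0,0,0,0],[0.757,-0.315,0,0,0,0],[0.757,-0.315,0,0,0,0],[0.757,-0.315,0,0,0,0],[0.757,-0.315,0,0,0,0],[0.757,-0.315,0,0,0,0],[0.757,-0.315,0,0,0,0],[0.757,-0.315,0,0,0,0],[0.757,-0.315,0,0,0,0],[0.757,-0.315,0,0,0,0],[0.757,-0.315,0,0,0,0],[0.757,-0.315,0,0,0,0],[0.757,-0.315,0,0,0,0],[0.757,-0.315,0,0,0,0],[0.757,-0.315,0,0,0,0],[0.757,-0.315,0,0,0,0],[0,0,0,0,0,0]]]'

```text
clock: 30.58
position: [0.4317, 0.3053, 0.2136]
ee_rot: [0.704, 0.71, 0.001, -0.001]
ft_force: [-0.6, 1.1, -0.5]
grip_width: 0.998
grasp_force: 0.0
```

Emit:
carry_out --commands '[[[0,0,0.1,0,0,-1],[0,0,0.1,0,0,-1],[0,0,0.1,0,0,-1],[0,0,0.1,0,0,-1],[0,0,0.1,0,0,-1],[0,0,0.1,0,0,-1],[0,0,0.1,0,0,-1],[0,0,0.1,0,0,-1],[0,0,0.1,0,0,-1],[0,0,0.1,0,0,-1],[0,0,0.1,0,0,-1],[0,0,0.1,0,0,-1],[0,0,0,0,0,-0.33],[0,0,0,0,0,0],[0,0,0,0,0,0],[0,0,0,0,0,0]]]'

```text
clock: 31.92
position: [0.4359, 0.2988, 0.1647]
ee_rot: [0.14, 0.99, 0.0, 0.0]
ft_force: [0.1, -0.5, -0.1]
grip_width: 0.998
grasp_force: 0.0
```

```bash
python3 - <<'E'
from h import *
im,p=snap('wrist','w10');o=get_obs();print(o['position'].round(4),o['ee_rot'].round(4),o['joint_pos'].round(2))
h=cv2.cvtColor(im,cv2.COLOR_RGB2HSV)
m=cv2.inRange(h,(0,60,100),(12,255,255))|cv2.inRange(h,(165,60,100),(180,255,255))
n,l,st,c=cv2.connectedComponentsWithStats(m)
for i in range(1,n):
    if st[i,4]>150:
        W=np.array([at('wrist',p,q[::-1],.02)[:2] for q in np.argwhere(l==i)]);print(st[i],c[i].round(1),cv2.minAreaRect((W*1000).astype(np.float32)))
m=cv2.inRange(h,(3,170,90),(18,255,255));n,l,st,c=cv2.connectedComponentsWithStats(m)
for i in range(1,n):
    if st[i,4]>100:print('cap',st[i],c[i].round(1),at('wrist',p,c[i],.015).round(4))
# non-blue region extents
k=255-cv2.inRange(h,(95,70,40),(110,255,255));e=proj('wrist',p,(.436,.299,.011)).round().astype(int);print(e)
n,l,st,c=cv2.connectedComponentsWithStats(k);i=l[e[1],e[0]];print(st[i])
E
```

```text
[0.4359 0.2988 0.1646] [1.400e-01 9.901e-01 0.000e+00 3.000e-04] [ 0.28  0.38 -1.15  1.76  0.37  1.24  0.32]
[ 255  138   50   71 2640] [279.7 173.2] ((419.0544128417969, 302.9496765136719), (43.937705993652344, 64.6173095703125), 74.34174346923828)
[268 223  24  20 201] [280.  232.6] ((473.29351806640625, 287.0413818359375), (21.811994552612305, 19.251068115234375), 73.91878509521484)
[ 94 267  38  37 660] [110.7 283.5] ((485.5022277832031, 84.7968521118164), (46.86064529418945, 32.95745849609375), 29.231563568115234)
cap [270 228  21  14 240] [279.6 234.4] [0.4769 0.2861 0.015 ]
[281 190]
[ 251  135   68  108 5199]
```

Emit:
carry_out --commands '[[[0,0,0.6,0,0,0],[0,0,0.8,0,0,0],[0,0,0.8,0,0,0],[0,0,0.8,0,0,0],[0,0,0.6,0,0,0],[0,0,0.3,0,0,0],[0,0,0.15,0,0,0],[0,0,0.04,0,0,0],[0,0,0,0,0,0],[0,0,0,0,0,0]]]'

```text
clock: 32.8
position: [0.4365, 0.2993, 0.002]
ee_rot: [0.139, 0.99, 0.001, 0.001]
ft_force: [0.1, 0.9, -0.3]
grip_width: 0.997
grasp_force: 0.0
```

Emit:
carry_out --commands '[[[0,0,0,0,0,0],[0,0,0,0,0,0],[0,0,0,0,0,0],[0,0,0,0,0,0],[0,0,0,0,0,0],[0,0,0,0,0,0],[0,0,0,0,0,0],[0,0,0,0,0,0],[0,0,0,0,0,0],[0,0,0,0,0,0]]]' --hand 1 --force 30

```text
clock: 33.63
position: [0.4362, 0.299, 0.0013]
ee_rot: [0.139, 0.99, 0.0, 0.001]
ft_force: [-0.3, -0.8, 7.0]
grip_width: 0.587
grasp_force: 31.5
```

Emit:
carry_out --commands '[[[0,0,-0.3,0,0,0],[0,0,-0.8,0,0,0],[0,0,-0.9,0,0,0],[0,0,-0.9,0,0,0],[0,0,-0.9,0,0,0],[0,0,-0.9,0,0,0],[0,0,-0.3,0,0,0],[0,0,0,0,0,-0.85],[0,0,0,0,0,-0.82],[0,0,0,0,0,0]]]'

```text
clock: 34.47
position: [0.4355, 0.2986, 0.201]
ee_rot: [0.05, 0.999, -0.0, 0.0]
ft_force: [-0.4, -0.0, -1.6]
grip_width: 0.588
grasp_force: 31.8
```

Emit:
carry_out --commands '[[[-0.2147,-0.77,0,0,0,0],[-0.2147,-0.77,0,0,0,0],[-0.2147,-0.77,0,0,0,0],[-0.2147,-0.77,0,0,0,0],[-0.2147,-0.77,0,0,0,0],[-0.2147,-0.77,0,0,0,0],[-0.2147,-0.77,0,0,0,0],[-0.2147,-0.77,0,0,0,0],[-0.2147,-0.77,0,0,0,0],[-0.2147,-0.77,0,0,0,0],[-0.2147,-0.77,0,0,0,0],[-0.2147,-0.77,0,0,0,0],[-0.2147,-0.77,0,0,0,0],[-0.2147,-0.77,0,0,0,0],[-0.2147,-0.77,0,0,0,0],[0,0,0,0,0,0],[0,0,0.6,0,0,0],[0,0,0.6,0,0,0],[0,0,0,0,0,0],[0,0,0,0,0,0]]]'

```text
clock: 36.13
position: [0.5148, -0.1736, 0.1522]
ee_rot: [0.053, 0.999, 0.001, -0.001]
ft_force: [-0.5, 0.2, -0.4]
grip_width: 0.585
grasp_force: 31.8
```

```bash
python3 - <<'E'
from h import *
im,p=snap('wrist','w11');sd,q=snap('side','s11');o=get_obs();print(o['position'].round(4),o['ee_rot'].round(4),o['joint_pos'].round(2),o['grip_width'])
z=o['position'][2]
h=cv2.cvtColor(im,cv2.COLOR_RGB2HSV)
m=cv2.inRange(h,(0,60,100),(12,255,255))|cv2.inRange(h,(165,60,100),(180,255,255))
n,l,st,c=cv2.connectedComponentsWithStats(m)
for i in range(1,n):
    if st[i,4]>500:
        W=np.array([at('wrist',p,r[::-1],z+.018)[:2] for r in np.argwhere(l==i)]);print(st[i],cv2.minAreaRect((W*1000).astype(np.float32)))
a=im[60:330,120:440].copy()
cs=np.array([[.4581,-.1992],[.4652,-.1363],[.5739,-.1483],[.567,-.2109]])
cv2.polylines(a,[np.array([proj('wrist',p,(*k,.068))-[120,60] for k in cs]).astype(int)],True,(255,0,0),1)
a=cv2.resize(a,(480,405),interpolation=cv2.INTER_CUBIC)
b=cv2.resize(sd[205:345,240:440],None,fx=1.6,fy=1.6,interpolation=cv2.INTER_CUBIC);b=np.pad(b,((0,405-b.shape[0]),(0,0),(0,0)))
cv2.imwrite('pics/c11.png',np.hstack([a,b])[:,:,::-1])
E
```

```text
[ 0.5161 -0.1738  0.154 ] [ 5.260e-02  9.986e-01 -1.000e-04  6.000e-04] [ 1.12  0.41 -1.07  1.73  0.38  1.23  1.43] 0.5863661731350976
[489 128  32  48 875] ((465.36627197265625, -65.47030639648438), (21.29864501953125, 14.915726661682129), 27.83259391784668)
[  228   161   107   139 10891] ((493.35797119140625, -170.92596435546875), (42.11967849731445, 61.1142463684082), 84.07782745361328)
```

View pics/c11.png

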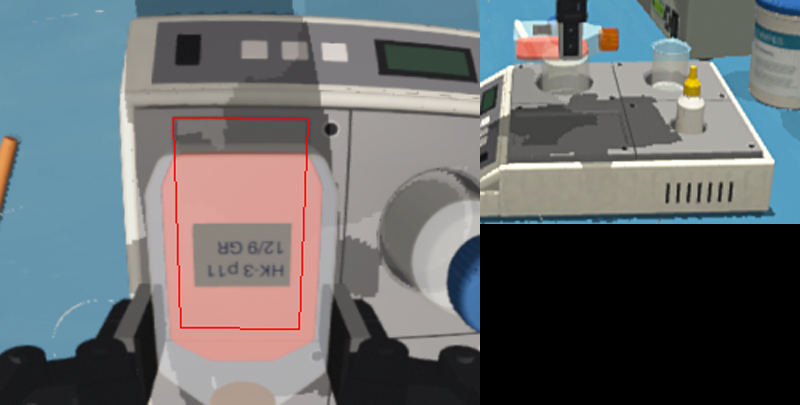

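The right-hand view shows the beaker (670,75) and dropper (690,100) seated upright. The left shows the flask held level, yawed with the pocket outline. One numeric check of the flask's back edge, then I'll lower it.

```bash
python3 - <<'E'
from h import *
p=camera_params('wrist');z=get_obs()['position'][2]
for u,v,zz in [(242,153,.021),(242,153,.011),(146,215,.011),(337,215,.011)]: print(at('wrist',p,(120+u/1.5,60+v/1.5),z+zz).round(4))
g=cv2.cvtColor(cv2.imread('pics/w11.png'),cv2.COLOR_BGR2GRAY)
for c in (245,265,285,305,315): print(c,g[130:162,c].tolist())
E
```

```text
[ 0.4645 -0.1679  0.175 ]
[ 0.4659 -0.168   0.165 ]
[ 0.4806 -0.1971  0.165 ]
[ 0.4863 -0.1429  0.165 ]
245 [79, 74, 96, 113, 116, 116, 115, 103, 94, 100, 113, 117, 117, 117, 118, 117, 117, 116, 111, 88, 84, 84, 84, 84, 84, 88, 97, 103, 105, 106, 106, 102]
265 [82, 73, 100, 113, 114, 114, 113, 101, 96, 97, 114, 116, 116, 116, 116, 116, 116, 116, 116, 116, 116, 116, 116, 116, 117, 118, 119, 120, 121, 120, 111, 99]
285 [79, 69, 78, 83, 83, 84, 83, 77, 75, 75, 84, 84, 84, 85, 84, 83, 84, 84, 84, 83, 84, 84, 83, 84, 85, 91, 100, 104, 105, 106, 106, 99]
305 [85, 69, 75, 82, 84, 83, 83, 79, 75, 74, 79, 84, 85, 84, 84, 84, 84, 83, 84, 83, 84, 83, 83, 84, 85, 92, 101, 103, 105, 106, 106, 100]
315 [89, 70, 73, 81, 83, 83, 84, 80, 75, 74, 79, 84, 84, 83, 84, 83, 84, 83, 83, 83, 84, 84, 84, 84, 84, 91, 100, 104, 106, 107, 106, 101]
```

```bash
python3 - <<'E'
from h import *
p=camera_params('wrist');z=get_obs()['position'][2]
print('pocket edge',at('wrist',p,(281,138.5),.068).round(4),'flask end',at('wrist',p,(281,155.3),z+.02).round(4),at('wrist',p,(281,155.3),z+.0).round(4))
g=cv2.cvtColor(cv2.imread('pics/w11.png'),cv2.COLOR_BGR2GRAY)
for r in (145,150): print(g[r,225:345].tolist())
E
```

```text
pocket edge [ 0.4633 -0.1679  0.068 ] flask end [ 0.462  -0.1678  0.174 ] [ 0.4645 -0.168   0.154 ]
[117, 117, 117, 117, 117, 117, 117, 117, 116, 105, 89, 86, 87, 107, 116, 117, 117, 117, 117, 117, 117, 117, 117, 118, 117, 117, 117, 117, 117, 117, 117, 116, 116, 116, 116, 116, 116, 116, 116, 116, 116, 116, 116, 113, 108, 107, 99, 86, 84, 84, 84, 83, 83, 84, 83, 84, 84, 84, 84, 84, 83, 84, 83, 84, 84, 84, 84, 84, 84, 84, 84, 84, 84, 84, 84, 84, 84, 83, 84, 83, 84, 84, 83, 83, 84, 84, 84, 84, 84, 83, 83, 84, 84, 84, 84, 84, 83, 84, 80, 72, 75, 76, 81, 84, 84, 84, 83, 84, 84, 90, 90, 60, 29, 21, 25, 45, 48, 48, 50, 79]
[117, 117, 117, 117, 117, 117, 117, 117, 116, 108, 89, 80, 82, 86, 88, 88, 87, 87, 87, 84, 84, 84, 84, 84, 83, 84, 84, 84, 84, 93, 114, 116, 116, 117, 116, 116, 116, 116, 116, 116, 116, 116, 115, 110, 96, 84, 84, 84, 84, 84, 84, 84, 84, 84, 84, 84, 84, 84, 83, 84, 84, 84, 84, 84, 83, 83, 84, 84, 84, 83, 84, 84, 84, 84, 84, 84, 84, 84, 84, 84, 84, 84, 84, 84, 83, 84, 84, 84, 84, 84, 84, 84, 84, 84, 84, 84, 84, 83, 78, 73, 75, 76, 81, 83, 83, 84, 83, 83, 84, 84, 86, 92, 96, 87, 80, 117, 131, 164, 174, 178]
```

Emit:
carry_out --commands '[[[-0.11,0,0,0,0,0],[0,0,0.5,0,0,0],[0,0,0.6,0,0,0],[0,0,0.4,0,0,0],[0,0,0.2,0,0,0],[0,0,0.1,0,0,0],[0,0,0.1,0,0,0],[0,0,0.1,0,0,0],[0,0,0.05,0,0,0],[0,0,0,0,0,0],[0,0,0,0,0,0]]]'

```text
clock: 37.15
position: [0.5202, -0.1747, 0.0711]
ee_rot: [0.052, 0.999, -0.0, 0.0]
ft_force: [-0.8, -0.7, -1.2]
grip_width: 0.582
grasp_force: 31.8
```

Emit:
carry_out --commands '[[[0,0,0.05,0,0,0],[0,0,0.05,0,0,0],[0,0,0.04,0,0,0],[0,0,0,0,0,0],[0,0,0,0,0,0]]]'

```text
clock: 37.57
position: [0.52, -0.1747, 0.0654]
ee_rot: [0.052, 0.999, -0.0, 0.0]
ft_force: [-2.5, 0.1, 4.4]
grip_width: 0.586
grasp_force: 32.5
```

It is at floor height (0.0654 against 0.0653 expected). Releasing and retreating.

Emit:
carry_out --commands '[[[0,0,0,0,0,0],[0,0,0,0,0,0],[0,0,0,0,0,0],[0,0,0,0,0,0],[0,0,0,0,0,0],[0,0,0,0,0,0],[0,0,0,0,0,0],[0,0,-0.2,0,0,0],[0,0,-0.5,0,0,0],[0,0,-0.8,0,0,0],[0,0,-0.9,0,0,0],[0,0,-0.9,0,0,0],[0,0,-0.9,0,0,0],[0,0,0,0,0,0],[0,0,0,0,0,0]]]' --hand -1

```text
clock: 38.82
position: [0.521, -0.1746, 0.2355]
ee_rot: [0.052, 0.999, -0.001, 0.002]
ft_force: [0.3, 0.4, -1.3]
grip_width: 0.998
grasp_force: 0.0
```

```bash
python3 - <<'E'
from h import *
im,p=snap('wrist','w12');sd,q=snap('side','s12');sc,r=snap('scene','c12');o=get_obs();print(o['clock'],o['position'].round(4),o['ft_force'].round(1))
def run(n,im,p,z,amin):
    h=cv2.cvtColor(im,cv2.COLOR_RGB2HSV)
    for nm,m in [('pink',cv2.inRange(h,(0,60,100),(12,255,255))|cv2.inRange(h,(165,60,100),(180,255,255))),('orange',cv2.inRange(h,(3,170,90),(18,255,255)))]:
        k,l,st,c=cv2.connectedComponentsWithStats(m)
        for i in range(1,k):
            if st[i,4]>amin:
                W=np.array([at(n,p,v[::-1],z)[:2] for v in np.argwhere(l==i)]);x,y=W.mean(0)
                if .4<x<.65 and -.26<y<0: print(n,nm,st[i],at(n,p,c[i],z).round(4),cv2.minAreaRect((W*1000).astype(np.float32)))
run('wrist',im,p,.084,150);run('side',sd,q,.078,30)
# bottle cap / dropper in side and wrist
h=cv2.cvtColor(sd,cv2.COLOR_RGB2HSV)
for nm,lo,hi,X in [('cap',(104,150,60),(122,255,255),(.5257,-.0722,.141)),('yel',(15,110,80),(35,255,255),(.6376,-.186,.12))]:
    k,l,st,c=cv2.connectedComponentsWithStats(cv2.inRange(h,lo,hi));e=proj('side',q,X);i=1+np.argmin(np.hypot(*(c[1:]-e).T)+1e3*(st[1:,4]<20));print(nm,e.round(1),c[i].round(1),st[i])
g=cv2.cvtColor(im,cv2.COLOR_RGB2GRAY)
print('pocket near edge px',proj('wrist',p,(.463,-.168,.068)).round(1),g[95:140,281].tolist())
E
```

```text
38.9667 [ 0.5194 -0.1746  0.2322] [-0.2  0.5 -0.7]
wrist pink [ 257  135   49   70 2698] [ 0.502  -0.1722  0.084 ] ((502.218017578125, -172.36288452148438), (44.029930114746094, 65.0904541015625), 84.8036880493164)
wrist pink [270 218  24  21 303] [ 0.5597 -0.1771  0.084 ] ((558.6021118164062, -177.9790496826172), (22.314054489135742, 20.46504020690918), 84.70579528808594)
wrist orange [272 223  21  14 239] [ 0.5605 -0.1777  0.084 ] ((560.1365966796875, -177.63099670410156), (19.400392532348633, 13.358219146728516), 84.64958190917969)
side pink [318 272  10  15  33] [ 0.5617 -0.1759  0.078 ] ((560.9005126953125, -180.91773986816406), (45.08847427368164, 14.229047775268555), 86.2160415649414)
side pink [267 276  43  19 724] [ 0.4997 -0.1912  0.078 ] ((500.2305908203125, -190.43052673339844), (54.27393341064453, 67.33580780029297), 81.47886657714844)
side orange [317 273  11  14 135] [ 0.5571 -0.1836  0.078 ] ((557.0343017578125, -182.35289001464844), (42.32752990722656, 15.844064712524414), 76.36408996582031)
cap [292. 219.] [292.1 222.7] [282 214  21  19 339]
yel [372.9 253.3] [372.5 256.8] [367 246  11  19 143]
pocket near edge px [281.5 126.4] [92, 84, 81, 81, 81, 81, 81, 81, 81, 82, 81, 81, 91, 143, 150, 148, 136, 147, 155, 158, 158, 154, 144, 115, 83, 88, 106, 98, 93, 82, 75, 78, 82, 81, 81, 81, 82, 92, 111, 142, 160, 173, 175, 174, 174]
```

```bash
python3 -c "
from workcell import hand_in
print(hand_in())"
```

```text
the job is handed in; nothing more can be done
None
```

I placed all four vessels in their own blocks and handed the job in at about 39 s: bottle, beaker and dropper upright at well-floor depth, and the flask flat in its pocket. I did not go near the counter or marker; no verdict came back.

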